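# Tip the primed knobs out of the tilt-out bin for painting

### The job

Set the empty red tray on the table under the mouth of the green tipping bin, then pull that bin forward right to its stop so that all four white knobs tip out into the tray, and swing the empty bin fully back to its rest. Then bring the tray, with the four knobs in it, to the middle of the brown paper sheet ready for painting and let go of it. Leave the blue bin at rest and do not disturb the paint tin or the sanding block.

Things in the scene. Friction and masses are not known exactly. Their poses are not given: they have to be found in the camera images.
- bin_green (a joint): Green plastic tipping bin, hinged at the foot of its front, 0.4 kg. Value in rad: 0 = fully back on its rest, floor level; grows as its top swings to the cradle's front (-x) and down; 1.75 = forward stop, the sloping front then a chute 47 degrees down. Its weight keeps it at rest and, past about 0.9, drops it on to the stop. Under 3 N at the bar moves it. Holds the four knobs.
- bar_green (a point): Middle of the green bin's pull bar: round steel, 12 mm diameter, 102 clear between the bin's side walls, along the cradle's y. It turns with the bin on a radius of 127.5 mm; with the bin at rest it lies 25 mm behind (+x) and 125 above the hinge line, 272 above the table, 25 above the bin's rim. Axes turn with the bin (at rest as the cradle's).
- spill_green (a point): Point on the table where the tray's middle belongs to catch from the green bin: 115 mm in front (-x) of the hinge line, midway across the bin. A tray set there square to the cradle, handle away from it, clears the stand; the tipped spout edge hangs 60 mm in front of the hinge line, 85 above the table.
- cradle_green: Dark steel cradle of the green bin, fixed on the stand. Origin on the stand's foot, 12 mm above the table, under the middle of the hinge line, which lies 135 mm above it along y. -x is the front (the way the bin tips). Two side plates, 125 mm over all, their front edges 37 mm in front of the hinge line.
- mouth_green (a point): Middle of the green bin's spout edge (moves with the bin): at rest 47 mm in front of and 69 above the hinge line. Bin inside: 104 mm wide, floor 113 long, its top 10 above the hinge line, running back from it; sides and back rise 90 from the floor; the front slopes out at 53 degrees to this edge.
- bin_blue (a joint): Blue plastic tipping bin, hinged at the foot of its front, 0.4 kg. Value in rad: 0 = fully back on its rest, floor level; grows as its top swings to the cradle's front (-x) and down; 1.75 = forward stop, the sloping front then a chute 47 degrees down. Its weight keeps it at rest and, past about 0.9, drops it on to the stop. Under 3 N at the bar moves it. Holds three black rubber feet; stays at rest.
- bar_blue (a point): Middle of the blue bin's pull bar; this bin and its cradle have the same sizes as the green ones.
- stand: Stand carrying both cradles side by side, 135 mm apart, in either order. Origin on the table midway between them under the hinge line; axes as the cradles'. Foot x -35 to 170 mm, y +-160. Shelf x 35 to 165, y +-160, underside 357 above the table, 15 thick, pots on it to 460. It starts 10 mm behind the bars at rest and 79 above them, so reach in tilted, from the front. Rear posts x 155, y +-150.
- tray: Red plastic catch tray, loose, about 0.3 kg: open box 130 (x) x 160 (y) x 45 mm high, walls and floor 4 mm. Origin under the middle of its floor, z up. Its handle sticks out at -x.
- tray_handle (a point): Middle of the tray's bow handle: a level round bar 10 mm diameter, 80 mm clear along the tray's y, 107 mm from the tray's middle on its -x side (37 mm clear of the wall) and 40 mm above the table.
- sheet: Brown masking-paper sheet lying flat on the table, 300 (x) x 240 (y) mm, under 1 mm thick; the tray slides freely over it. Origin at its middle.
- tin: Blue paint tin, 86 mm diameter, 100 tall, 0.7 kg, a bystander. Origin under its middle.
- sander: Wooden sanding block with green pad, 70 x 110 x 36 mm, a bystander. Origin under its middle.
- knob1: White-primed wooden drawer knob, loose in the green bin: mushroom shape, 34 mm greatest diameter, 31 tall, about 30 g. Origin at the middle of its foot, z to the crown.
- knob2: White-primed wooden drawer knob, loose in the green bin: mushroom shape, 34 mm greatest diameter, 31 tall, about 30 g. Origin at the middle of its foot, z to the crown.
- knob3: White-primed wooden drawer knob, loose in the green bin: mushroom shape, 34 mm greatest diameter, 31 tall, about 30 g. Origin at the middle of its foot, z to the crown.
- knob4: White-primed wooden drawer knob, loose in the green bin: mushroom shape, 34 mm greatest diameter, 31 tall, about 30 g. Origin at the middle of its foot, z to the crown.
Things that resemble listed ones, but are neither listed nor needed, are in the scene too. There is more than one size of the tray; the job needs the largest.

How it is judged:
On the way, in this order (a step that is already met when the one before it is completed fails the run):
1. the tray stands on the table under the mouth of the green bin, its middle within 70 mm of the spill point, while the bin is still at rest (horizontal distance between tray and spill_green below 0.07 m and height (world z) of tray below 0.01 m and value of joint bin_green below 0.2 rad), for 0.2 s.
2. the green bin is pulled forward to its stop (1.65 rad or more) and all four knobs have tipped into the tray (value of joint bin_green above 1.65 rad and x of knob1 in the frame of tray between -0.065 and 0.065 m and y of knob1 in the frame of tray between -0.08 and 0.08 m and z of knob1 in the frame of tray between 0 and 0.07 m and x of knob2 in the frame of tray between -0.065 and 0.065 m and y of knob2 in the frame of tray between -0.08 and 0.08 m and z of knob2 in the frame of tray between 0 and 0.07 m and x of knob3 in the frame of tray between -0.065 and 0.065 m and y of knob3 in the frame of tray between -0.08 and 0.08 m and z of knob3 in the frame of tray between 0 and 0.07 m and x of knob4 in the frame of tray between -0.065 and 0.065 m and y of knob4 in the frame of tray between -0.08 and 0.08 m and z of knob4 in the frame of tray between 0 and 0.07 m), for 0.2 s.
3. the green bin is swung back to its rest (0.08 rad or less) with the knobs in the tray (value of joint bin_green below 0.08 rad and x of knob1 in the frame of tray between -0.065 and 0.065 m and y of knob1 in the frame of tray between -0.08 and 0.08 m and z of knob1 in the frame of tray between 0 and 0.07 m and x of knob2 in the frame of tray between -0.065 and 0.065 m and y of knob2 in the frame of tray between -0.08 and 0.08 m and z of knob2 in the frame of tray between 0 and 0.07 m and x of knob3 in the frame of tray between -0.065 and 0.065 m and y of knob3 in the frame of tray between -0.08 and 0.08 m and z of knob3 in the frame of tray between 0 and 0.07 m and x of knob4 in the frame of tray between -0.065 and 0.065 m and y of knob4 in the frame of tray between -0.08 and 0.08 m and z of knob4 in the frame of tray between 0 and 0.07 m), for 0.2 s.
At the end, for the whole second after the job is handed in: The tray stands flat on the table with its middle within 50 mm of the middle of the sheet, released and at rest, all four knobs lying in it; both bins are fully back at rest (0.08 rad or less) (all of step 3 and horizontal distance between tray and sheet below 0.05 m and height (world z) of tray below 0.01 m and angle between tray's own z axis and vertical below 0.1 rad and linear speed of tray below 0.02 m/s and linear speed of each of knob1, knob2, knob3, knob4 below 0.05 m/s and value of joint bin_blue below 0.08 rad); the robot touches nothing.
It fails at once if the blue bin is swung out (more than 0.25 rad) (value of joint bin_blue above 0.25 rad).
It fails at once if the paint tin is moved (over 30 mm) (distance of tin from where it was at the start of the episode above 0.03 m).
It fails at once if the sanding block is moved (over 30 mm) (distance of sander from where it was at the start of the episode above 0.03 m).
It also fails if it takes over 72 s, if anything falls off the work surface, if the arm or the gripper's body presses on something with over 40 N, if the wrist force passes 120 N, or if a joint passes its speed limit or range.

### The arm

A 6-joint arm with a two-finger parallel gripper is mounted at the origin on the work surface. World frame = base frame: x ahead of the robot, y to its left, z up, the work surface at z = 0. Lengths are in m, angles in rad, forces in N, time in s.
With the tool pointing down it reaches from about 0.35 to 0.85 m from the base axis. Payload 8.1 kg.
Tool frame: the origin (TCP) lies midway between the tips of the shut fingers; the grasp point (between the pads) lies 19 mm behind it; z points along the fingers, y is the line along which they close (so a half turn about z gives the same grasp; the last joint's range is limited). The gripper opens to 85 mm and grips with 20 to 120 N. Pads are 22 mm wide; open, the fingers measure 114 mm over their backs; the gripper's body (76 mm by 85 mm) begins 54 mm behind the grasp point. The pads swing forward as they close: fully open they stand 13 mm farther back than shut.
Start: joints at [1.256, 0.13, 1.488, -0, 1.523, -0.085], TCP at [0.137, 0.584, 0.231] pointing down, gripper open.
Joint ranges: [-2.96, 2.96], [-0.89, 2.26], [0.02, 2.5], [-1.34, 4.48], [0, 2.73], [-2.66, 2.66]. Speed limits (rad/s): [2.39, 2.39, 2.79, 3.14, 3.14, 3.14].

### API

Orientations are given as a rotation vector (axis times angle).
In Python, from station import bot gives the robot as it stands.
- The arm moves only by the tool jog_arm, never from a script. Its argument "rows" is a list that holds one entry, the list of rows, each a list of 7 numbers: the finger opening in m, from 0 to 0.0854, then the shift along the tool's x, y, z in m, then the turn, a rotation vector about the tool's x, y, z in rad. A call has 1 to 20 rows; each row shifts and turns the commanded pose from where the row before left it, along the tool's axes as they then stand; what a row does not reach is not made up. A row lasts 1/10 s, in which the tool goes at most 50 mm and 8.59 degrees, less where a joint would pass 70% of its speed; a pose out of reach is approached as far as the arm can. A call is refused whole if a number of a shift passes 0.05 or a number of a turn 0.15, either way. A call with a gripper value outside its range is refused whole. The fingers move at their own pace and stop on an object; "grip_force" is the grip in N (left out, the last holds). Time passes only in rows, so rows that do not move let the fingers close. It gives the time, the measured TCP pose, the force, the opening and the grip force at its end, in the units of the state.
- bot.get_obs(): the state, without advancing time (a new reading comes with each control period).
- bot.camera(name): name is "side" or "top"; returns a dict with "color" (400x640x3 uint8, blue, green, red), "fov_y" (degrees; the focal length in pixels is half the picture's height over the tangent of half this angle, whatever the lens; pixels are square), "cx", "cy" (the principal point, pixels), "xyz" and "orientation" of the camera in the world. Camera axes: x right, y down, z forward; pixel columns grow to the right and rows downward; lengths in m; the calibration is good to about 2 mm. A picture is of the moment at which its call begins. There is no depth.
- bot.sign_off(): hands the job in; it is judged then, once.
Trained networks look in a picture, given as the dict that the camera call returned (one of the last four; its "shot" number tells which), for a name from the list of things; names that differ only in an ending like _2 or _b are one class to them, and where a whole thing is asked for, a point or a joint stands for the part that bears it (a point fixed in the world has none). Each returns a list of dicts, best first, with "confidence" (0 to 1); they miss things now and then, are a little off and sometimes report something else, mostly with a low value. They report only what shows in the picture. A call takes as long as a camera call. They do not tell look-alikes from the thing itself.
- bot.find_in(name, picture): "point" ([x, y, z] in m, in world coordinates, good to about 4 mm: the middle of the surface that is visible of it).
- bot.place_of(name, picture): "point" ([x, y, z] in m, in world coordinates, good to about 4 mm: a listed point, or the origin of a listed thing).
The state is a dict: "time_s": time; "joint_positions": joint angles; "dq": joint speeds; "joint_torque": joint torques, N m; "tcp_pos": TCP position; "tcp_rot": TCP orientation; "force": force on the tool from outside, world axes, zero at the start; "ft_torque": the same for the moment, N m; "grip_width": finger opening in m; "finger_force": force on a finger pad.
Only numpy, scipy, OpenCV 4.12 (cv2) and the standard library are available. Lean on these libraries where they do the work, as an engineer would, in place of code of your own. Each camera call takes 0.05 s, during which the arm holds its last target. There are 200 camera calls.

## Working session

There is one attempt and no reset: what is moved stays moved. The work goes in short steps, Python scripts to look and compute and a tool call to move; the robot and the scene stay as the last step left them, time stands still between calls to the robot, and variables do not carry over. Pictures are saved under pics/ and viewed, at most 10 in all, crops included, and the job is handed in when it is done.

Besides the shell and the picture viewer there is one more tool, called after "Request:" as a command line: name --argument value ..., lists and objects as JSON in quotes. jog_arm: Moves the arm, as the interface text tells. Its arguments: {"type":"object","properties":{"rows":{"type":"array","items":{"type":"array","items":{"type":"array","items":{"type":"number"}}}},"grip_force":{"type":"number"}},"required":["rows"]}

```bash
mkdir -p pics; ls
cat > h.py <<'E'
from station import bot
import numpy as np, cv2
from scipy.spatial.transform import Rotation as R
def P(o):
    print('t',o['time_s'],'tcp',np.round(o['tcp_pos'],4),'rot',np.round(o['tcp_rot'],3),'F',np.round(o['force'],1),'w',round(o['grip_width'],4),'q',np.round(o['joint_positions'],3))
def proj(c,p):
    Rm=np.array(c['orientation'],float)
    Rm=Rm if Rm.shape==(3,3) else (R.from_rotvec(Rm).as_matrix() if Rm.size==3 else R.from_quat(Rm).as_matrix())
    q=Rm.T@(np.array(p)-c['xyz']); f=200/np.tan(np.radians(c['fov_y'])/2)
    return np.array([c['cx']+f*q[0]/q[2],c['cy']+f*q[1]/q[2]])
E
python3 - <<'E'
from h import *
P(bot.get_obs())
for n in ['top','side']:
    c=bot.camera(n); cv2.imwrite(f'pics/{n}1.png',c['color'])
    print(n,c['xyz'],c['orientation'],c['fov_y'],c['cx'],c['cy'])
    for k in ['tray','tray_handle','cradle_green','cradle_blue','bar_green','bar_blue','spill_green','mouth_green','stand','sheet','tin','sander','knob1']:
        try: r=bot.place_of(k,c)
        except Exception as e: print(k,e); continue
        print(k,[(np.round(d['point'],3).tolist(),round(d['confidence'],2),np.round(proj(c,d['point'])).tolist()) for d in r[:4]])
    if n=='top': print(r[:1])
E
```

```text
pics
t 0.0 tcp [0.1365 0.5837 0.2302] rot [-3.60e-01 -3.12e+00  3.00e-03] F [-0.4 -0.1  0. ] w 0.0857 q [ 1.256  0.131  1.489  0.     1.523 -0.085]
top [0.4197076  0.01290406 1.39033647] [-2.21693192  2.16112242 -0.06093975] 50.72889441926788 324.37885566825776 200.02271466036956
tray [([0.21, -0.352, -0.004], 0.8, [436.0, 292.0]), ([0.354, 0.05, 0.002], 0.77, [314.0, 245.0]), ([0.525, -0.18, -0.001], 0.74, [385.0, 195.0])]
tray_handle [([0.509, -0.285, 0.042], 0.94, [420.0, 200.0]), ([0.422, 0.055, 0.028], 0.68, [313.0, 224.0]), ([0.161, -0.29, 0.029], 0.6, [419.0, 309.0])]
cradle_green [([0.635, 0.255, 0.01], 0.62, [254.0, 158.0])]
cradle_blue it knows: bar_blue, bar_green, cradle_green, knob, mouth_green, sander, sheet, spill_green, stand, tin, tray, tray_handle
bar_green [([0.631, 0.277, 0.271], 0.81, [229.0, 144.0])]
bar_blue [([0.497, 0.277, 0.272], 0.91, [227.0, 194.0])]
spill_green []
mouth_green [([0.63, 0.206, 0.217], 0.72, [259.0, 148.0])]
stand [([0.56, 0.252, 0.0], 0.94, [255.0, 181.0])]
sheet [([0.524, -0.233, 0.003], 0.85, [401.0, 196.0])]
tin [([0.802, -0.076, 0.005],
[... 758 characters left out ...]
, [411.0, 245.0])]
cradle_blue it knows: bar_blue, bar_green, cradle_green, knob, mouth_green, sander, sheet, spill_green, stand, tin, tray, tray_handle
bar_green [([0.632, 0.275, 0.275], 0.62, [434.0, 177.0])]
bar_blue [([0.501, 0.274, 0.267], 0.91, [407.0, 149.0])]
spill_green [([0.5, 0.277, 0.27], 0.66, [408.0, 147.0])]
mouth_green [([0.633, 0.201, 0.217], 0.64, [406.0, 201.0])]
stand [([0.564, 0.25, 0.002], 0.9, [400.0, 231.0])]
sheet [([0.517, -0.233, 0.001], 0.9, [240.0, 271.0])]
tin [([0.802, -0.077, 0.002], 0.87, [331.0, 338.0])]
sander [([0.748, -0.315, -0.002], 0.62, [232.0, 354.0])]
knob1 [([0.601, 0.279, 0.16], 0.51, [422.0, 200.0]), ([0.605, 0.327, 0.158], 0.49, [438.0, 197.0])]
```

View pics/top1.png

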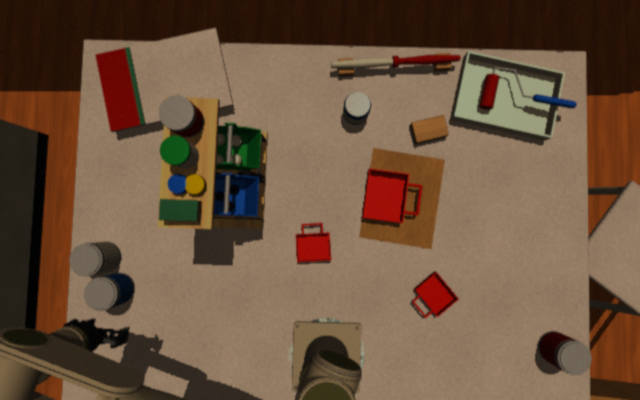

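View pics/side1.png

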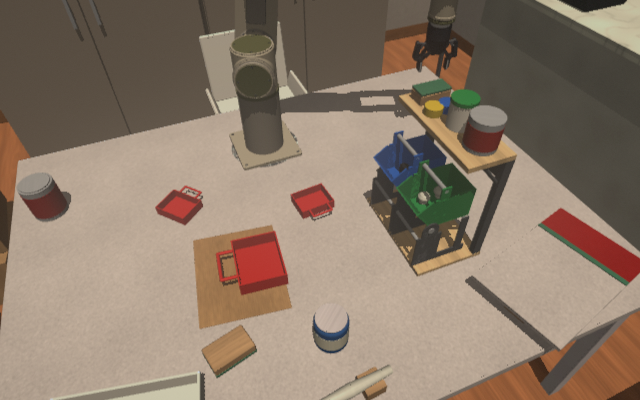

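The top view shows the large tray at (385,195), lying on the sheet with its handle at (420,200). Smaller trays are at (313,245) and (436,293), the green bin is at (240,147) and blue at (237,195). The stand fronts face -y. The networks agree with this, so I'm setting out.

Request:
jog_arm --rows '[[[0.045,-0.0243,-0.0318,0,0,0,0],[0.045,-0.0243,-0.0318,0,0,0,0],[0.045,-0.0243,-0.0318,0,0,0,0],[0.045,-0.0243,-0.0318,0,0,0,0],[0.045,-0.0243,-0.0318,0,0,0,0],[0.045,-0.0243,-0.0318,0,0,0,0],[0.045,-0.0243,-0.0318,0,0,0,0],[0.045,-0.0243,-0.0318,0,0,0,0],[0.045,-0.0243,-0.0318,0,0,0,0],[0.045,-0.0243,-0.0318,0,0,0,0],[0.045,-0.0243,-0.0318,0,0,0,0],[0.045,-0.0243,-0.0318,0,0,0,0],[0.045,-0.0243,-0.0318,0,0,0,0],[0.045,-0.0243,-0.0318,0,0,0,0],[0.045,-0.0243,-0.0318,0,0,0,0],[0.045,-0.0243,-0.0318,0,0,0,0],[0.045,0,0,0,0,0,-0.1]]]'

```text
time_s: 3.0
tcp_pos: [0.4004, -0.0037, 0.2314]
tcp_rot: [0.211, 3.134, -0.002]
force: [-0.2, 0.7, -0.1]
grip_width: 0.0449
finger_force: 0.0
```

```bash
cat >> h.py <<'E'
def to(p,ydir=None,zdir=(0,0,-1)):
    "tool-frame turn then shift (shift given in the frame after the turn)"
    o=bot.get_obs(); P(o); A=R.from_rotvec(o['tcp_rot']); B=A
    if ydir is not None:
        z=np.array(zdir,float); z/=np.linalg.norm(z); y=np.array(ydir,float); y-=z*(y@z); y/=np.linalg.norm(y)
        B=R.from_matrix(np.c_[np.cross(y,z),y,z])
    d=np.array(p)-o['tcp_pos']
    print('turn',np.round((A.inv()*B).as_rotvec(),3),'shift after turn',np.round(B.inv().apply(d),4),'before',np.round(A.inv().apply(d),4))
E
python3 - <<'E'
from h import *
to([.509,-.283,.12],[.014,.1065,0])
E
```

```text
t 3.0 tcp [ 0.4004 -0.0037  0.2314] rot [ 2.110e-01  3.134e+00 -2.000e-03] F [-0.2  0.7 -0.1] w 0.0449 q [-1.360e-01 -4.400e-01  2.000e+00 -1.000e-03  1.580e+00 -1.573e+00]
turn [-0.001  0.001 -0.003] shift after turn [-0.144  -0.2628  0.1114] before [-0.1449 -0.2621  0.1119]
```

Request:
jog_arm --rows '[[[0.045,-0.0145,-0.0262,0.0112,0,0,0],[0.045,-0.0145,-0.0262,0.0112,0,0,0],[0.045,-0.0145,-0.0262,0.0112,0,0,0],[0.045,-0.0145,-0.0262,0.0112,0,0,0],[0.045,-0.0145,-0.0262,0.0112,0,0,0],[0.045,-0.0145,-0.0262,0.0112,0,0,0],[0.045,-0.0145,-0.0262,0.0112,0,0,0],[0.045,-0.0145,-0.0262,0.0112,0,0,0],[0.045,-0.0145,-0.0262,0.0112,0,0,0],[0.045,-0.0145,-0.0262,0.0112,0,0,0],[0.045,0,0,0,0,0,0]]]'

```text
time_s: 4.1
tcp_pos: [0.5087, -0.2807, 0.117]
tcp_rot: [-0.207, -3.133, -0.001]
force: [-1.3, -0.3, -0.5]
grip_width: 0.0449
finger_force: 0.0
```

Run:
```python
from h import *
for n in ['top','side']:
    c=bot.camera(n); cv2.imwrite(f'pics/{n}2.png',c['color'])
    for k in ['tray','tray_handle']:
        print(n,k,[(np.round(d['point'],3).tolist(),round(d['confidence'],2)) for d in bot.place_of(k,c)])
to([.509,-.283,.022],[.014,.1065,0])
im=cv2.imread('pics/side2.png')[190:330,150:330]; cv2.imwrite('pics/s2c.png',cv2.resize(im,None,fx=4,fy=4))
```

```text
top tray [([0.354, 0.048, 0.003], 0.98), ([0.21, -0.35, -0.005], 0.87), ([0.522, -0.179, -0.001], 0.76)]
top tray_handle [([0.161, -0.288, 0.03], 0.96), ([0.425, 0.054, 0.026], 0.81)]
side tray [([0.518, -0.176, -0.0], 0.88), ([0.213, -0.345, -0.002], 0.74), ([0.35, 0.046, -0.003], 0.63), ([0.499, 0.277, 0.273], 0.19)]
side tray_handle [([0.159, -0.292, 0.029], 0.95), ([0.425, 0.055, 0.027], 0.81), ([0.509, -0.282, 0.041], 0.62)]
t 4.4 tcp [ 0.5094 -0.2776  0.1201] rot [ 2.020e-01  3.134e+00 -1.000e-03] F [-0.  -0.   0.6] w 0.0448 q [-0.587  0.155  1.668  0.     1.317 -2.029]
turn [-0.     0.001  0.002] shift after turn [-0.0003 -0.0054  0.0981] before [-0.0002 -0.0054  0.0981]
```

View pics/s2c.png

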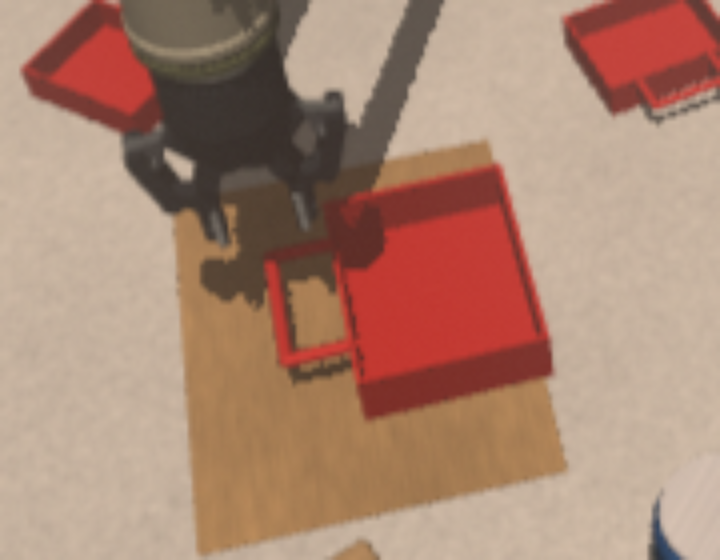

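The crop shows the fingers open above the handle of the large tray, with the bar around crop (280,305) between them. I'll descend and grip.

Request:
jog_arm --rows '[[[0.045,0,-0.0055,0.02,0,0,0],[0.045,0,0,0.02,0,0,0],[0.045,0,0,0.02,0,0,0],[0.045,0,0,0.02,0,0,0],[0.045,0,0,0.018,0,0,0],[0.045,0,0,0,0,0,0],[0,0,0,0,0,0,0],[0,0,0,0,0,0,0],[0,0,0,0,0,0,0],[0,0,0,0,0,0,0],[0,0,0,0,0,0,0]]]' --grip_force 40

```text
time_s: 5.5
tcp_pos: [0.5096, -0.2845, 0.0229]
tcp_rot: [0.203, 3.133, -0.002]
force: [-0.7, 1.1, 6.5]
grip_width: 0.0086
finger_force: 39.2
```

Run:
```python
from h import *
to([.632,.0295,.022],[0,1,0])
```

```text
t 5.5 tcp [ 0.5096 -0.2845  0.0229] rot [ 2.030e-01  3.133e+00 -2.000e-03] F [-0.7  1.1  6.5] w 0.0086 q [-0.597  0.28   1.717 -0.     1.141 -2.038]
turn [-0.001  0.002 -0.13 ] shift after turn [-0.1224  0.314   0.0009] before [-0.0808  0.3272  0.0007]
```

Request:
jog_arm --rows '[[[0,0,0,0,0,0,-0.065],[0,0,0,0,0,0,-0.065],[0,-0.0087,0.022,0,0,0,0],[0,-0.0087,0.022,0,0,0,0],[0,-0.0087,0.022,0,0,0,0],[0,-0.0087,0.022,0,0,0,0],[0,-0.0087,0.022,0,0,0,0],[0,-0.0087,0.022,0,0,0,0],[0,-0.0087,0.022,0,0,0,0],[0,-0.0087,0.022,0,0,0,0],[0,-0.0087,0.022,0,0,0,0],[0,-0.0087,0.022,0,0,0,0],[0,-0.0087,0.022,0,0,0,0],[0,-0.0087,0.022,0,0,0,0],[0,-0.0087,0.022,0,0,0,0],[0,-0.0087,0.022,0,0,0,0],[0,0,0,0,0,0,0],[0,0,0,0,0,0,0]]]'

```text
time_s: 7.3
tcp_pos: [0.6313, 0.0249, 0.0222]
tcp_rot: [-0.002, 3.139, 0.001]
force: [2.7, 3.2, 4.2]
grip_width: 0.0084
finger_force: 40.3
```

Run:
```python
from h import *
to([.632,.0295,.022],[0,1,0])
for n in ['top','side']:
    c=bot.camera(n); cv2.imwrite(f'pics/{n}3.png',c['color'])
    for k in ['tray','bar_green','cradle_green']:
        print(n,k,[(np.round(d['point'],3).tolist(),round(d['confidence'],2)) for d in bot.place_of(k,c)])
im=cv2.imread('pics/top3.png')[80:260,180:400]
im2=cv2.imread('pics/side3.png')[100:300,270:490]
cv2.imwrite('pics/c3.png',cv2.resize(np.vstack([im,im2]),None,fx=1.55,fy=1.55))
```

```text
t 7.3 tcp [0.6313 0.0249 0.0222] rot [-2.000e-03  3.139e+00  1.000e-03] F [2.7 3.2 4.2] w 0.0084 q [-4.200e-02  3.970e-01  1.572e+00  1.000e-03  1.170e+00 -1.614e+00]
turn [0.001 0.002 0.001] shift after turn [-0.0007  0.0046  0.0002] before [-0.0007  0.0046  0.0002]
top tray [([0.21, -0.351, -0.004], 0.68), ([0.634, 0.13, 0.004], 0.6)]
top bar_green [([0.632, 0.277, 0.272], 0.7), ([0.558, 0.252, -0.003], 0.58)]
top cradle_green [([0.632, 0.252, 0.015], 0.75), ([0.743, -0.32, 0.003], 0.18)]
side tray [([0.632, 0.136, 0.002], 0.85), ([0.349, 0.051, -0.006], 0.83), ([0.21, -0.35, 0.0], 0.78)]
side bar_green [([0.632, 0.274, 0.273], 0.77)]
side cradle_green [([0.632, 0.248, 0.013], 0.7)]
```

View pics/c3.png

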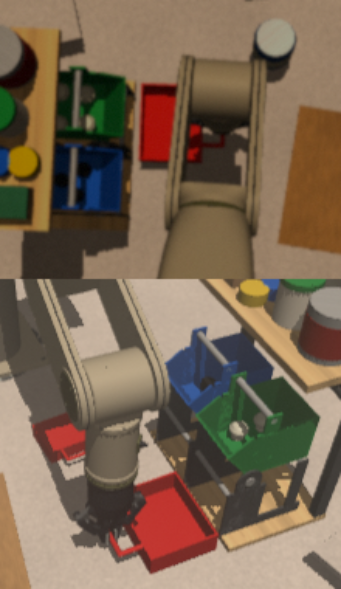

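The top crop shows the tray square in front of the green bin and clear of the stand. I'll release, lift and tilt the tool.

Request:
jog_arm --rows '[[[0.045,0,0,0,0,0,0],[0.045,0,0,0,0,0,0],[0.045,0,0,0,0,0,0],[0.045,0,0,0,0,0,0],[0.05,0,0,-0.02,0,0,0],[0.05,0,0,-0.04,0,0,0],[0.05,0,0,-0.04,0,0,0],[0.05,0,0,-0.04,0,0,0],[0.05,0,0,-0.04,0,0,0],[0.05,0,0,-0.04,0,0,0],[0.05,0,0,-0.04,0,0,0],[0.05,0,0,-0.04,0,0,0],[0.05,0,0,0,-0.131,0,0],[0.05,0,0,0,-0.131,0,0],[0.05,0,0,0,-0.131,0,0],[0.05,0,0,0,-0.131,0,0],[0.05,0,0,0,-0.131,0,0],[0.05,0,0,0,-0.131,0,0],[0.05,0,0,0,0,0,0]]]'

```text
time_s: 9.6
tcp_pos: [0.6291, 0.0218, 0.3169]
tcp_rot: [-0.011, -2.894, -1.208]
force: [-0.5, -0.1, -1.6]
grip_width: 0.0496
finger_force: 0.0
```

Run:
```python
from h import *
to([.632,.2187,.329],[0,1,1],[0,1,-1])
```

```text
t 9.6 tcp [0.6291 0.0218 0.3169] rot [-0.011 -2.894 -1.208] F [-0.5 -0.1 -1.6] w 0.0496 q [-0.437  0.338  1.29   0.73   1.836 -1.92 ]
turn [ 0.006 -0.002 -0.008] shift after turn [-0.0029  0.1478  0.1307] before [-0.002   0.1471  0.1315]
```

Request:
jog_arm --rows '[[[0.05,-0.0005,0.0245,0.0218,0,0,0],[0.05,-0.0005,0.0245,0.0218,0,0,0],[0.05,-0.0005,0.0245,0.0218,0,0,0],[0.05,-0.0005,0.0245,0.0218,0,0,0],[0.05,-0.0005,0.0245,0.0218,0,0,0],[0.05,-0.0005,0.0245,0.0218,0,0,0],[0.05,0,0,0,0,0,0],[0.05,0,0,0,0,0,0]]]'

```text
time_s: 10.4
tcp_pos: [0.6326, 0.222, 0.3336]
tcp_rot: [-0.005, 2.903, 1.199]
force: [0.1, -0.5, -0.6]
grip_width: 0.05
finger_force: 0.0
```

Run:
```python
from h import *
c=bot.camera('side'); cv2.imwrite('pics/side4.png',c['color'])
for k in ['tray','bar_green']:
    print(k,[(np.round(d['point'],3).tolist(),round(d['confidence'],2)) for d in bot.place_of(k,c)])
to([.632,.2894,.2586],[0,1,1],[0,1,-1])
im=c['color'][90:310,290:510]
cv2.imwrite('pics/c4.png',cv2.resize(im,None,fx=2.7,fy=2.7))
```

```text
tray [([0.211, -0.346, 0.004], 0.96), ([0.35, 0.047, -0.004], 0.9), ([0.63, 0.134, -0.002], 0.55), ([0.564, 0.25, -0.0], 0.23)]
bar_green [([0.634, 0.275, 0.273], 0.9)]
t 10.55 tcp [0.6333 0.2199 0.3329] rot [0.    2.902 1.201] F [-0.2  0.4 -1. ] w 0.0499 q [-0.14   0.225  1.392  0.777  1.637 -1.703]
turn [-0.001  0.001  0.   ] shift after turn [ 0.0013 -0.0034  0.1017] before [ 0.0014 -0.0034  0.1017]
```

View pics/c4.png

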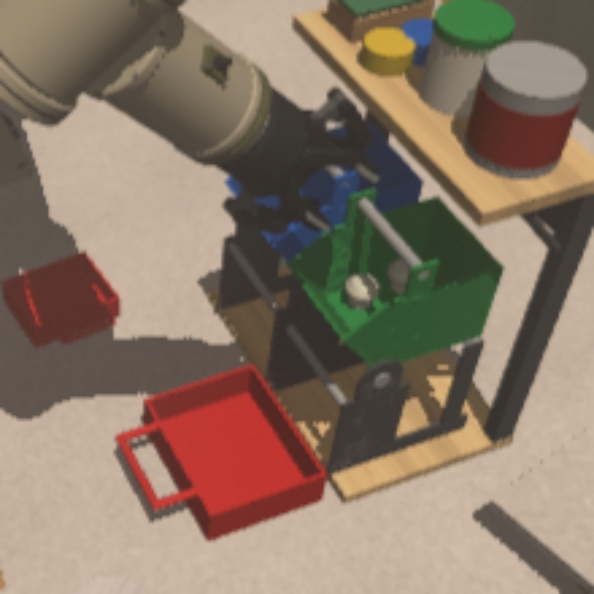

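The crop shows the jaws lined up with the green bar at about (390,230), with the tray in place and empty. I'll go in and grip.

Request:
jog_arm --rows '[[[0.05,0.001,-0.0034,0.02,0,0,0],[0.05,0,0,0.02,0,0,0],[0.05,0,0,0.02,0,0,0],[0.05,0,0,0.02,0,0,0],[0.05,0,0,0.021,0,0,0],[0.05,0,0,0,0,0,0],[0,0,0,0,0,0,0],[0,0,0,0,0,0,0],[0,0,0,0,0,0,0],[0,0,0,0,0,0,0],[0,0,0,0,0,0,0]]]' --grip_force 30

```text
time_s: 11.65
tcp_pos: [0.6331, 0.2883, 0.26]
tcp_rot: [0.001, 2.901, 1.201]
force: [-1.0, -5.9, 1.4]
grip_width: 0.0105
finger_force: 29.4
```

Run:
```python
from h import *
o=bot.get_obs(); P(o)
A=R.from_rotvec(o['tcp_rot'])
# bar path, hinge (y .251,z .147), in tool axes, equal steps
th=np.linspace(0,1.76,19)
a0=np.arctan2(125,25); r=.1275
p=np.c_[0*th,r*np.cos(a0+th),r*np.sin(a0+th)]
d=A.inv().apply(np.diff(p,axis=0))
print(np.round(d,4).tolist())
```

```text
t 11.65 tcp [0.6331 0.2883 0.26  ] rot [1.000e-03 2.901e+00 1.201e+00] F [-1.  -5.9  1.4] w 0.0105 q [-0.033  0.265  1.48   0.79   1.469 -1.717]
[[-0.0, -0.0074, -0.01], [-0.0, -0.0084, -0.0092], [-0.0, -0.0092, -0.0084], [-0.0, -0.01, -0.0074], [-0.0, -0.0107, -0.0064], [-0.0, -0.0113, -0.0054], [-0.0, -0.0117, -0.0042], [-0.0, -0.0121, -0.0031], [-0.0, -0.0123, -0.0019], [0.0, -0.0124, -0.0007], [0.0, -0.0124, 0.0006], [0.0, -0.0123, 0.0018], [0.0, -0.0121, 0.003], [0.0, -0.0118, 0.0041], [0.0, -0.0113, 0.0053], [0.0, -0.0107, 0.0063], [0.0, -0.0101, 0.0074], [0.0, -0.0093, 0.0083]]
```

Request:
jog_arm --rows '[[[0,0,-0.0074,-0.01,0,0,0],[0,0,-0.0084,-0.0092,0,0,0],[0,0,-0.0092,-0.0084,0,0,0],[0,0,-0.01,-0.0074,0,0,0],[0,0,-0.0107,-0.0064,0,0,0],[0,0,-0.0113,-0.0054,0,0,0],[0,0,0,0,0,0,0]]]'

```text
time_s: 12.35
tcp_pos: [0.6325, 0.2143, 0.2545]
tcp_rot: [-0.001, 2.9, 1.204]
force: [-7.2, -4.1, 13.1]
grip_width: 0.0108
finger_force: 31.2
```

Request:
jog_arm --rows '[[[0,0,-0.0117,-0.0042,0,0,0],[0,0,-0.0121,-0.0031,0,0,0],[0,0,-0.0123,-0.0019,0,0,0],[0,0,-0.0124,-0.0007,0,0,0],[0,0,-0.0124,0.0006,0,0,0],[0,0,-0.0123,0.0018,0,0,0],[0,0,-0.0121,0.003,0,0,0],[0,0,-0.0118,0.0041,0,0,0],[0,0,-0.0113,0.0053,0,0,0],[0,0,-0.0107,0.0063,0,0,0],[0,0,-0.0101,0.0074,0,0,0],[0,0,-0.0093,0.0083,0,0,0],[0,0,0,0,0,0,0],[0,0,0,0,0,0,0],[0,0,0,0,0,0,0],[0,0,0,0,0,0,0]]]'

```text
time_s: 13.95
tcp_pos: [0.6325, 0.1382, 0.1347]
tcp_rot: [-0.001, 2.901, 1.203]
force: [0.5, 5.7, 1.3]
grip_width: 0.0108
finger_force: 33.6
```

Run:
```python
from h import *
o=bot.get_obs(); P(o)
b=o['tcp_pos']-.019*R.from_rotvec(o['tcp_rot']).as_matrix()[:,2]; print('bar',b)
for n in ['top','side']:
    c=bot.camera(n); cv2.imwrite(f'pics/{n}5.png',c['color'])
    for k in ['tray','knob1','bar_green']:
        print(n,k,[(np.round(d['point'],3).tolist(),round(d['confidence'],2)) for d in bot.place_of(k,c)])
im=c['color'][130:310,290:470]
cv2.imwrite('pics/c5.png',cv2.resize(im,None,fx=3.2,fy=3.2))
```

```text
t 13.95 tcp [0.6325 0.1382 0.1347] rot [-1.000e-03  2.901e+00  1.203e+00] F [0.5 5.7 1.3] w 0.0108 q [-0.267  0.421  1.531  0.755  1.482 -2.025]
bar [0.63252674 0.12476782 0.14812248]
top tray [([0.633, 0.128, 0.003], 0.83), ([0.211, -0.351, -0.003], 0.83), ([0.355, 0.052, 0.003], 0.68)]
top knob1 [([0.6, 0.072, 0.014], 0.5), ([0.634, 0.128, 0.0], 0.45), ([0.627, 0.084, 0.016], 0.42), ([0.596, 0.138, 0.01], 0.4), ([0.558, 0.119, 0.018], 0.38), ([0.632, 0.253, 0.012], 0.23)]
top bar_green [([0.63, 0.122, 0.151], 0.89)]
side tray [([0.631, 0.134, -0.001], 0.84), ([0.215, -0.346, 0.001], 0.79)]
side knob1 [([0.63, 0.084, 0.014], 0.64), ([0.557, 0.113, 0.02], 0.57), ([0.599, 0.126, 0.011], 0.49), ([0.597, 0.07, 0.018], 0.39)]
side bar_green [([0.63, 0.123, 0.15], 0.94), ([0.632, 0.084, 0.013], 0.17)]
```

View pics/c5.png

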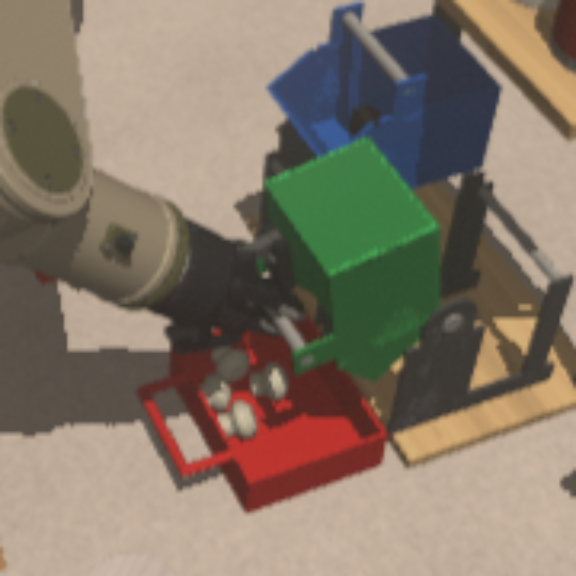

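The crop shows the green bin fully tipped and four knobs lying in the tray, at about (232,362), (215,395), (270,382) and (240,420). The bar is at (0.125, 0.148), which is the stop. I'll swing it back.

Request:
jog_arm --rows '[[[0,0,0.0093,-0.0083,0,0,0],[0,0,0.0101,-0.0074,0,0,0],[0,0,0.0107,-0.0063,0,0,0],[0,0,0.0113,-0.0053,0,0,0],[0,0,0.0118,-0.0041,0,0,0],[0,0,0.0121,-0.003,0,0,0],[0,0,0.0123,-0.0018,0,0,0],[0,0,0.0124,-0.0006,0,0,0],[0,0,0.0124,0.0007,0,0,0],[0,0,0.0123,0.0019,0,0,0],[0,0,0.0121,0.0031,0,0,0],[0,0,0.0117,0.0042,0,0,0],[0,0,0.0113,0.0054,0,0,0],[0,0,0.0107,0.0064,0,0,0],[0,0,0.01,0.0074,0,0,0],[0,0,0.0092,0.0084,0,0,0],[0,0,0.0084,0.0092,0,0,0],[0,0,0.0074,0.01,0,0,0],[0,0,0,0,0,0,0],[0,0,0,0,0,0,0]]]'

```text
time_s: 16.35
tcp_pos: [0.6333, 0.2888, 0.2595]
tcp_rot: [0.002, 2.901, 1.2]
force: [6.0, -8.3, -0.5]
grip_width: 0.0104
finger_force: 32.5
```

Request:
jog_arm --rows '[[[0.05,0,0,0,0,0,0],[0.05,0,0,0,0,0,0],[0.05,0,0,0,0,0,0],[0.05,0,0,0,0,0,0],[0.05,0,0,-0.02,0,0,0],[0.05,0,0,-0.02,0,0,0],[0.05,0,0,-0.02,0,0,0],[0.05,0,0,-0.03,0,0,0],[0.05,0,-0.02,-0.03,0,0,0],[0.05,0,-0.025,-0.025,0,0,0],[0.05,0,-0.025,-0.025,0,0,0],[0.05,0,-0.025,-0.025,0,0,0],[0.05,0,-0.025,-0.025,0,0,0],[0.05,0,-0.025,-0.025,0,0,0],[0.05,0,0,0,0,0,0]]]'

```text
time_s: 17.85
tcp_pos: [0.6324, 0.0099, 0.329]
tcp_rot: [0.006, 2.902, 1.202]
force: [-0.4, 0.0, -0.1]
grip_width: 0.0502
finger_force: 0.0
```

Run:
```python
from h import *
for n in ['top','side']:
    c=bot.camera(n); cv2.imwrite(f'pics/{n}6.png',c['color'])
    for k in ['tray','tray_handle','bar_green','bar_blue','sheet','knob1']:
        print(n,k,[(np.round(d['point'],3).tolist(),round(d['confidence'],2)) for d in bot.place_of(k,c)])
to([.6325,.026,.12],[0,1,0])
```

```text
top tray [([0.354, 0.048, 0.005], 0.87), ([0.21, -0.35, -0.006], 0.78), ([0.631, 0.13, -0.001], 0.58), ([0.631, 0.279, 0.27], 0.49)]
top tray_handle [([0.426, 0.053, 0.026], 0.96), ([0.631, 0.025, 0.039], 0.85), ([0.161, -0.288, 0.03], 0.59)]
top bar_green [([0.628, 0.279, 0.269], 0.97), ([0.628, 0.084, 0.014], 0.48)]
top bar_blue [([0.497, 0.275, 0.274], 0.86)]
top sheet []
top knob1 [([0.628, 0.08, 0.012], 0.56), ([0.6, 0.07, 0.014], 0.53), ([0.599, 0.132, 0.016], 0.53), ([0.555, 0.117, 0.017], 0.4), ([0.561, 0.254, 0.002], 0.38)]
side tray [([0.627, 0.134, -0.0], 0.85), ([0.213, -0.346, 0.002], 0.78), ([0.349, 0.048, -0.003], 0.64), ([0.63, 0.275, 0.274], 0.48)]
side tray_handle [([0.426, 0.054, 0.027], 0.96), ([0.632, 0.023, 0.043], 0.92), ([0.163, -0.29, 0.028], 0.68)]
side bar_green [([0.631, 0.275, 0.272], 0.56)]
side bar_blue [([0.5, 0.277, 0.27], 0.97)]
side sheet [([0.631, 0.025, 0.044], 0.73), ([0.522, -0.236, 0.002], 0.67)]
side knob1 [([0.631, 0.082, 0.017], 0.58), ([0.557, 0.114, 0.021], 0.55), ([0.597, 0.07, 0.024], 0.45), ([0.598, 0.126, 0.015], 0.4)]
t 18.55 tcp [0.6322 0.0142 0.3297] rot [ 1.000e-03 -2.902e+00 -1.203e+00] F [-0.1 -0.2  0.2] w 0.0504 q [-0.444  0.344  1.257  0.729  1.858 -1.916]
turn [ 0.786 -0.     0.001] shift after turn [-0.0003  0.0118  0.2097] before [-0.0003 -0.14    0.1566]
```

Request:
jog_arm --rows '[[[0.045,0,0,0,0.131,0,0],[0.045,0,0,0,0.131,0,0],[0.045,0,0,0,0.131,0,0],[0.045,0,0,0,0.131,0,0],[0.045,0,0,0,0.131,0,0],[0.045,0,0,0,0.131,0,0],[0.045,0,0.01,0.04,0,0,0],[0.045,0,0,0.04,0,0,0],[0.045,0,0,0.04,0,0,0],[0.045,0,0,0.04,0,0,0],[0.045,0,0,0.04,0,0,0],[0.045,0,0,0,0,0,0],[0.045,0,0,0,0,0,0]]]'

```text
time_s: 19.85
tcp_pos: [0.6318, 0.024, 0.1297]
tcp_rot: [0.0, -3.14, -0.0]
force: [-0.0, -0.4, 0.4]
grip_width: 0.0451
finger_force: 0.0
```

Run:
```python
from h import *
to([.6325,.0245,.022],[0,1,0])
```

```text
t 19.85 tcp [0.6318 0.024  0.1297] rot [ 0.   -3.14 -0.  ] F [-0.  -0.4  0.4] w 0.0451 q [-0.043  0.283  1.502  0.     1.358 -1.614]
turn [ 0.    -0.002  0.   ] shift after turn [-0.0007  0.0005  0.1077] before [-0.0009  0.0005  0.1077]
```

Request:
jog_arm --rows '[[[0.045,0,0,0.025,0,0,0],[0.045,0,0,0.025,0,0,0],[0.045,0,0,0.025,0,0,0],[0.045,0,0,0.02,0,0,0],[0.045,0,0,0.0125,0,0,0],[0.045,0,0,0,0,0,0],[0,0,0,0,0,0,0],[0,0,0,0,0,0,0],[0,0,0,0,0,0,0],[0,0,0,0,0,0,0],[0,0,0,0,0,0,0]]]' --grip_force 40

```text
time_s: 20.95
tcp_pos: [0.6338, 0.0239, 0.0244]
tcp_rot: [-0.0, 3.138, -0.0]
force: [-0.8, 0.2, 6.4]
grip_width: 0.0084
finger_force: 39.1
```

Request:
jog_arm --rows '[[[0,0.0015,-0.005,0,0,0,0],[0,0.003,-0.01,0,0,0,0],[0,0.005,-0.016,0,0,0,0],[0,0.006,-0.02,0,0,0,0],[0,0.006,-0.02,0,0,0,0],[0,0.006,-0.02,0,0,0,0],[0,0.006,-0.02,0,0,0,0],[0,0.006,-0.02,0,0,0,0],[0,0.006,-0.02,0,0,0,0],[0,0.006,-0.02,0,0,0,0],[0,0.006,-0.02,0,0,0,0]]]'

```text
time_s: 22.05
tcp_pos: [0.5753, -0.1673, 0.0232]
tcp_rot: [-0.0, 3.14, 0.001]
force: [1.6, 5.1, 3.6]
grip_width: 0.008
finger_force: 39.3
```

Request:
jog_arm --rows '[[[0,0.006,-0.02,0,0,0,0],[0,0.006,-0.02,0,0,0,0],[0,0.006,-0.02,0,0,0,0],[0,0.006,-0.02,0,0,0,0],[0,0.006,-0.02,0,0,0,0],[0,0.006,-0.02,0,0,0,0],[0,0.006,-0.018,0,0,0,0],[0,0.005,-0.016,0,0,0,0],[0,0.003,-0.012,0,0,0,0],[0,0.0025,-0.006,0,0,0,0],[0,0.001,-0.002,0,0,0,0],[0,0,0,0,0,0,0],[0.045,0,0,0,0,0,0],[0.045,0,0,0,0,0,0],[0.045,0,0,0,0,0,0],[0.045,0,0,0,0,0,0],[0.045,0,0,-0.02,0,0,0],[0.045,0,0,-0.04,0,0,0],[0.045,0,0,-0.04,0,0,0],[0.045,0,0,-0.04,0,0,0]]]'

```text
time_s: 24.05
tcp_pos: [0.5209, -0.3409, 0.1633]
tcp_rot: [0.0, -3.141, -0.0]
force: [1.1, 0.1, -0.6]
grip_width: 0.045
finger_force: 0.0
```

Request:
jog_arm --rows '[[[0.045,0.03,0,-0.03,0,0,0],[0.045,0.03,0,-0.03,0,0,0],[0.045,0.03,0,-0.03,0,0,0],[0.045,0,0,0,0,0,0]]]'

```text
time_s: 24.45
tcp_pos: [0.4305, -0.3431, 0.258]
tcp_rot: [0.002, 3.136, -0.01]
force: [0.9, -0.1, 0.6]
grip_width: 0.045
finger_force: 0.0
```

Run:
```python
from h import *
P(bot.get_obs())
for n in ['top','side']:
    c=bot.camera(n); cv2.imwrite(f'pics/{n}7.png',c['color'])
    for k in ['tray','bar_green','bar_blue','sheet','knob1','tin','sander']:
        print(n,k,[(np.round(d['point'],3).tolist(),round(d['confidence'],2)) for d in bot.place_of(k,c)])
```

```text
t 24.45 tcp [ 0.4305 -0.3431  0.258 ] rot [ 2.000e-03  3.136e+00 -1.000e-02] F [ 0.9 -0.1  0.6] w 0.045 q [-7.650e-01 -2.100e-02  1.597e+00 -1.000e-03  1.558e+00 -2.335e+00]
top tray [([0.519, -0.237, -0.003], 0.82), ([0.21, -0.351, -0.003], 0.63), ([0.356, 0.05, 0.004], 0.61)]
top bar_green [([0.63, 0.279, 0.268], 0.78), ([0.801, -0.076, 0.001], 0.53)]
top bar_blue [([0.499, 0.276, 0.272], 0.62), ([0.444, -0.244, 0.021], 0.28)]
top sheet []
top knob1 [([0.516, -0.282, 0.013], 0.65), ([0.446, -0.248, 0.017], 0.64), ([0.486, -0.231, 0.009], 0.51), ([0.493, -0.295, 0.017], 0.49)]
top tin [([0.802, -0.076, 0.002], 0.57)]
top sander [([0.744, -0.32, 0.002], 0.92), ([0.633, 0.204, 0.218], 0.22)]
side tray [([0.347, 0.052, -0.002], 0.93), ([0.519, -0.233, 0.001], 0.75), ([0.214, -0.351, 0.0], 0.65)]
side bar_green [([0.632, 0.273, 0.274], 0.76)]
side bar_blue [([0.501, 0.276, 0.271], 0.62), ([0.518, -0.281, 0.014], 0.56)]
side sheet []
side knob1 [([0.49, -0.238, 0.013], 0.59), ([0.445, -0.247, 0.022], 0.57), ([0.491, -0.294, 0.021], 0.46), ([0.519, -0.282, 0.015], 0.41)]
side tin [([0.801, -0.077, -0.002], 0.81)]
side sander [([0.747, -0.315, 0.002], 0.86), ([0.564, 0.248, 0.002], 0.42)]
```

View pics/side7.png

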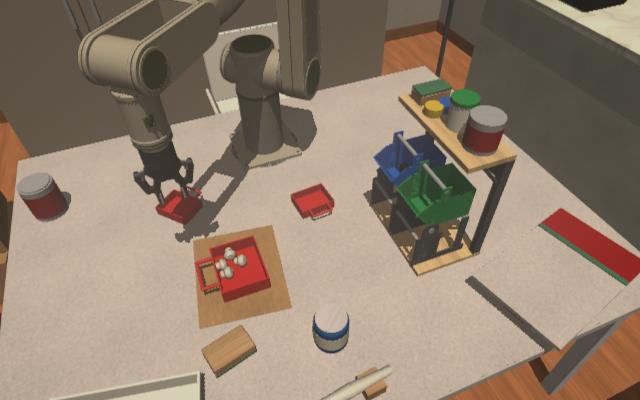

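The picture shows the tray at (240,268) in the middle of the sheet with four knobs in it. Both bins are at rest, the tin and sanding block haven't moved, and the arm is clear. I'm handing in.

```bash
python3 -c "
from station import bot; print(bot.sign_off())"
```

```text
the job is handed in; nothing more can be done
None
```

I handed the job in at about 25 s; sign-off gave no verdict, but the last pictures show the tray with all four knobs released in the middle of the sheet, both bins back at rest, and the tin and sanding block unmoved.

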